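# Put the stacked battery packs on charge

### The arm

A 7-joint arm with a two-finger parallel gripper is mounted at the origin on a cart in front of the work surface, level with it; the furniture and walls round the work are solid. World frame = base frame: x ahead of the robot, y to its left, z up, the work surface at z = 0. Lengths are in m, angles in rad, forces in N, time in s.
With the tool pointing down it reaches from about 0.425 to 0.925 m from the base axis. Payload 6.8 kg.
Tool frame: the origin (TCP) lies at the very end of the fingers, on their centre line; the grasp point (between the pads) lies 19 mm behind it; z points along the fingers, y is the line along which they close (so a half turn about z gives the same grasp; the last joint's range is limited). The gripper opens to 85 mm and grips with 20 to 120 N. Pads are 22 mm wide; open, the fingers measure 114 mm over their backs; the gripper's body (76 mm by 85 mm) begins 54 mm behind the grasp point. The pads swing forward as they close: fully open they stand 13 mm farther back than shut.
Start: joints at [-1.401, 0.477, 0.022, 1.555, -0.011, 1.109, -0.083], TCP at [0.185, 0.649, 0.231] pointing down, gripper open.
Joint ranges: [-2.96, 2.96], [-0.34, 2.1], [-1.41, 1.46], [0.24, 2.44], [-1.37, 4.51], [0.17, 1.92], [-2.96, 2.96]. Speed limits (rad/s): [2.39, 2.39, 3.14, 3.14, 3.14, 3.14, 3.14].

### API

Orientations are given as a unit quaternion [w, x, y, z].
In Python, from station import get_obs, read_camera, hand_in gives the robot as it stands.
- The arm moves only by the tool arm_command, never from a script. Its argument "commands" is one flat list of numbers, 7 for each row, row after row: the shift along the tool's x, y, z in m, then the turn, a rotation vector about the tool's x, y, z in degrees, then the opening, from 0 (shut) to 1 (fully open). In form: [tx, ty, tz, rx, ry, rz, fingers, tx, ty, tz, rx, ry, rz, fingers, ...]. A call has 1 to 8 rows; each row is the pose to reach, as a shift and turn from the pose commanded when the call began, along the tool's axes at that moment; what a row does not reach only later rows make up. A row lasts 1/10 s, in which the tool goes at most 50 mm and 8.59 degrees, less where a joint would pass 70% of its speed; a pose out of reach is approached as far as the arm can. A call with a gripper value outside its range is refused whole. The fingers move at their own pace and stop on an object; "force" is the grip in N (left out, the last holds). Time passes only in rows, so rows that repeat a pose let the fingers close. It gives the time, the measured TCP pose, the force, the opening and the grip force at its end, in the units of the state.
- get_obs(): the state, without advancing time (a new reading comes with each control period).
- read_camera(name): name is "scene" or "side" or "wrist"; returns a dict with "img" (400x640x3 uint8, red, green, blue), "camera_matrix" (3x3 intrinsics, pixels), "pose" (4x4, takes a point from camera to world coordinates). Camera axes: x right, y down, z forward; pixel columns grow to the right and rows downward; lengths in m; the calibration is good to about 2 mm. A picture is of the moment at which its call begins. There is no depth.
- hand_in(): hands the job in; it is judged then, once.
The state is a dict: "t": time; "q": joint angles; "joint_vel": joint speeds; "joint_torque": joint torques, N m; "eef_pos": TCP position; "tool_rot": TCP orientation; "contact_force": force on the tool from outside, world axes, zero at the start; "torque": the same for the moment, N m; "gripper_width": opening from 0.0 (shut) to 1.0 (fully open); "grasp_force": force on a finger pad.
Only numpy, scipy, OpenCV 4.12 (cv2) and the standard library are available. Lean on these libraries where they do the work, as an engineer would, in place of code of your own. Each camera call takes 0.05 s, during which the arm holds its last target. There are 200 camera calls.

### The job

The four battery packs stand piled on the bench. Take the pile apart and put every pack on charge: set each one flat and fully down in the charger whose well fits it, its contact tongue in the slot. Lower the packs in, do not drop them, and do not let any pack topple over.

Things in the scene. Friction and masses are not known exactly. Their poses are not given: they have to be found in the camera images.
- mid_large (a point): The largest battery pack, at first at the bottom of the stack, on the bench: a dark block with grey upper shell, 96 mm long (x), 60 wide (y), 36 high, about 420 g, with a lower tongue at the foot of its +x end (16 mm long, 36 wide, 12 high, brass contacts). Point: centre of the block without the tongue, half-way up; z up. Take it across its width.
- mid_medium (a point): The second largest battery pack, at first on the largest pack: a dark block with grey upper shell, 78 mm long (x), 49 wide (y), 30 high, about 260 g, with a lower tongue at the foot of its +x end (14 mm long, 28 wide, 11 high, brass contacts). Point: centre of the block without the tongue, half-way up; z up. Take it across its width.
- mid_small (a point): The second smallest battery pack, at first on the second largest pack: a dark block with grey upper shell, 60 mm long (x), 38 wide (y), 28 high, about 160 g, with a lower tongue at the foot of its +x end (12 mm long, 20 wide, 10 high, brass contacts). Point: centre of the block without the tongue, half-way up; z up. Take it across its width.
- mid_mini (a point): The smallest battery pack, at first on top of the stack: a dark block with grey upper shell, 42 mm long (x), 27 wide (y), 26 high, about 80 g, with a lower tongue at the foot of its +x end (10 mm long, 12 wide, 9 high, brass contacts). Point: centre of the block without the tongue, half-way up; z up. Take it across its width.
- well_large (a point): Fixed grey charger of the largest pack, 138 x 86 x 22 mm high. Well 104 x 68 mm, 10 deep (4 mm play), with a slot 44 wide, 16 long at its +x end for the tongue; 5 mm 45-degree lead-in round the mouth. Point: centre of the block's well, on its floor, 12 mm over the bench; x to the slot (tongues and slots point away from the robot within 35 degrees), z up. Seated, the block stands 26 mm over the rim.
- well_medium (a point): Fixed grey charger of the second largest pack, 118 x 75 x 22 mm high. Well 86 x 57 mm, 10 deep (4 mm play), with a slot 36 wide, 14 long at its +x end for the tongue; 5 mm 45-degree lead-in round the mouth. Point: centre of the block's well, on its floor, 12 mm over the bench; x to the slot (tongues and slots point away from the robot within 35 degrees), z up. Seated, the block stands 20 mm over the rim.
- well_small (a point): Fixed grey charger of the second smallest pack, 98 x 64 x 22 mm high. Well 68 x 46 mm, 10 deep (4 mm play), with a slot 28 wide, 12 long at its +x end for the tongue; 5 mm 45-degree lead-in round the mouth. Point: centre of the block's well, on its floor, 12 mm over the bench; x to the slot (tongues and slots point away from the robot within 35 degrees), z up. Seated, the block stands 18 mm over the rim.
- well_mini (a point): Fixed grey charger of the smallest pack, 78 x 53 x 22 mm high. Well 50 x 35 mm, 10 deep (4 mm play), with a slot 20 wide, 10 long at its +x end for the tongue; 5 mm 45-degree lead-in round the mouth. Point: centre of the block's well, on its floor, 12 mm over the bench; x to the slot (tongues and slots point away from the robot within 35 degrees), z up. Seated, the block stands 16 mm over the rim.
Things that resemble listed ones, but are neither listed nor needed, are in the scene too. What is shaped like the part that bears mid_mini but green or white is not meant.

How it is judged:
By the outcome, as a careful person would: the job done as asked, in the order asked, and still so for the second after the job is handed in, with the robot touching nothing.
It also fails if it takes over 109 s, if anything falls off the work surface, if the arm or the gripper's body presses on something with over 40 N, if the wrist force passes 120 N, or if a joint passes its speed limit or range.

## Working session

There is one attempt and no reset: what is moved stays moved. The work goes in short steps, Python scripts to look and compute and a tool call to move; the robot and the scene stay as the last step left them, time stands still between calls to the robot, and variables do not carry over. Pictures are saved under pics/ and viewed, at most 14 in all, crops included, and the job is handed in when it is done.

Besides the shell and the picture viewer there is one more tool, called in YAML: its name, and indented under it one key for each argument. arm_command: Moves the arm, as the interface text tells. Its arguments: {"type":"object","properties":{"commands":{"type":"array","items":{"type":"number"}},"force":{"type":"number"}},"required":["commands"]}

```bash
ls; mkdir -p pics; python3 - <<'E'
from station import *
import cv2,numpy as np
o=get_obs();print({k:np.round(v,3).tolist() for k,v in o.items()})
for n in("scene","side","wrist"):
    c=read_camera(n);cv2.imwrite(f"pics/{n}0.png",c["img"][:,:,::-1]);np.savez(f"{n}0.npz",**c)
    print(n,np.round(c["camera_matrix"],1).tolist(),np.round(c["pose"],3).tolist())
a=cv2.imread("pics/scene0.png");b=cv2.imread("pics/side0.png")
E
```

```text
pics
{'t': 0.0, 'q': [-1.401, 0.478, 0.022, 1.556, -0.011, 1.109, -0.083], 'joint_vel': [-0.0, 0.002, -0.0, 0.001, 0.0, 0.001, -0.002], 'joint_torque': [0.0, -59.646, 1.607, -28.12, 0.012, 0.009, 0.0], 'eef_pos': [0.185, 0.649, 0.23], 'tool_rot': [-0.0, 0.138, 0.99, -0.001], 'contact_force': [0.979, 0.864, -0.027], 'torque': [0.003, -0.056, 0.024], 'grasp_force': 0.0, 'gripper_width': 0.997}
scene [[469.0, 0.0, 319.8], [0.0, 469.0, 192.5], [0.0, 0.0, 1.0]] [[0.72, -0.303, 0.624, -0.051], [-0.694, -0.325, 0.643, -0.653], [0.008, -0.896, -0.444, 0.53], [0.0, 0.0, 0.0, 1.0]]
side [[469.9, 0.0, 318.7], [0.0, 469.9, 205.5], [0.0, 0.0, 1.0]] [[-0.986, -0.098, 0.135, 0.434], [-0.166, 0.642, -0.749, 0.803], [-0.013, -0.761, -0.649, 0.79], [0.0, 0.0, 0.0, 1.0]]
wrist [[326.0, 0.0, 317.8], [0.0, 326.0, 199.2], [0.0, 0.0, 1.0]] [[0.274, 0.924, 0.267, 0.117], [0.962, -0.262, -0.078, 0.669], [-0.002, 0.278, -0.961, 0.373], [0.0, 0.0, 0.0, 1.0]]
```

View pics/scene0.png

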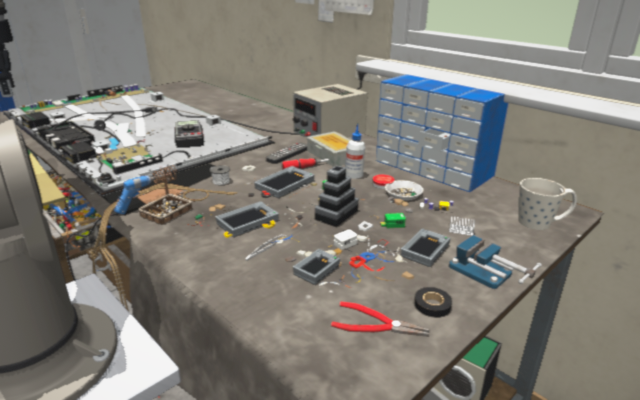

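View pics/side0.png

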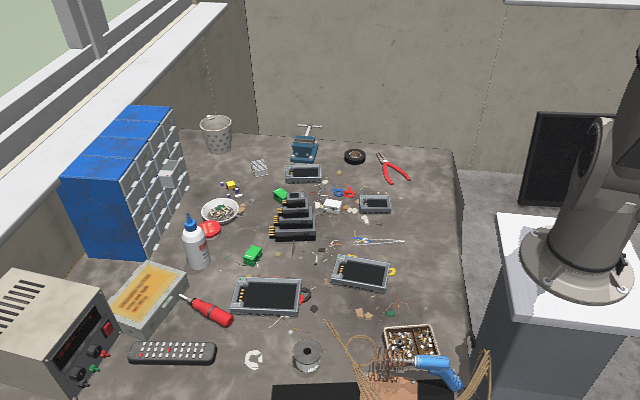

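The scene picture shows the stack at (336,195) and chargers at (247,217), (285,180), (317,265) and (425,246). Green decoys are at (395,220) and (252,254 in the side view), and a white one at (345,238). In the side view the chargers are large (268,296), medium (360,272), small (304,174) and mini (375,204). The stack is at (294,215), and its top, mini, is the dark-grey pack.

```bash
python3 - <<'E'
import cv2
a=cv2.imread("pics/side0.png");cv2.imwrite("pics/sc1.png",cv2.resize(a[155:325,220:420],None,fx=3.5,fy=3.5,interpolation=cv2.INTER_CUBIC))
a=cv2.imread("pics/scene0.png");cv2.imwrite("pics/sc2.png",cv2.resize(a[155:290,205:460],None,fx=3.1,fy=3.1,interpolation=cv2.INTER_CUBIC))
E
```

```text
(no output)
```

View pics/sc1.png

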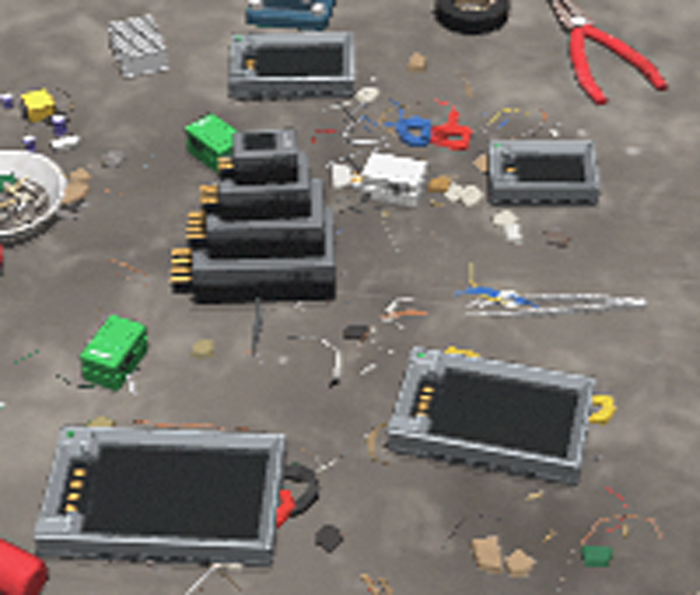

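View pics/sc2.png

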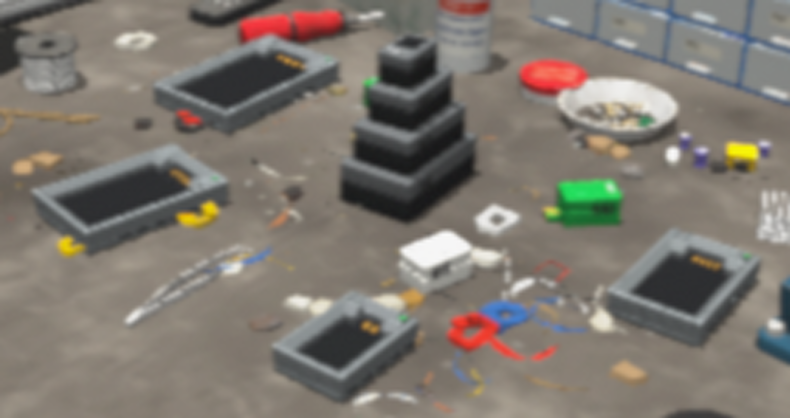

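```bash
cat > h.py <<'E'
import numpy as np,cv2
from station import *
def ray(c,uv,z):
    K,P=c["camera_matrix"],c["pose"]
    uv=np.atleast_2d(np.array(uv,float))
    d=np.c_[(uv-K[:2,2])/[K[0,0],K[1,1]],np.ones(len(uv))]@P[:3,:3].T
    o=P[:3,3];return o+d*((z-o[2])/d[:,2])[:,None]
def proj(c,X):
    K,P=c["camera_matrix"],c["pose"];p=(np.atleast_2d(X)-P[:3,3])@P[:3,:3];p=p@K.T;return p[:,:2]/p[:,2:]
def quad(c,pts,z):  # corners: far-left.. order: front-left(+x side)... returns centre, yaw, sizes for TL,TR,BR,BL
    X=ray(c,pts,z)[:,:2];m=X.mean(0)
    r=cv2.minAreaRect(X.astype(np.float32));return X.round(4).tolist(),m.round(4),[np.linalg.norm(X[i]-X[i-1]).round(4) for i in range(4)]
def snap(n,f):
    c=read_camera(n);cv2.imwrite(f"pics/{f}.png",c["img"][:,:,::-1]);np.savez(f+".npz",**c);return c
E
python3 - <<'E'
from h import *
c=np.load("side0.npz")
Q=dict(L=([65,428],[285,437],[272,555],[38,545],.022),M=([418,350],[595,380],[578,470],[388,440],.022),S=([232,35],[353,35],[353,90],[229,92],.022),m=([492,142],[597,143],[598,195],[490,193],.022),top=([240,130],[300,130],[297,152],[232,150],.12))
for k,q in Q.items():
    X,m,s=quad(c,np.array(q[:4])/3.5+[220,155],q[4]);X=np.array(X)
    d=X[0]+X[3]-X[1]-X[2];print(k,m,"yaw",np.degrees(np.arctan2(d[1],d[0])).round(1),s)
E
```

```text
L [0.6519 0.2123] yaw 6.0 [np.float64(0.0875), np.float64(0.1354), np.float64(0.0872), np.float64(0.1345)]
M [0.4664 0.1197] yaw -3.5 [np.float64(0.0774), np.float64(0.1134), np.float64(0.0741), np.float64(0.115)]
S [ 0.6584 -0.214 ] yaw 9.2 [np.float64(0.0751), np.float64(0.0971), np.float64(0.0724), np.float64(0.0952)]
m [ 0.4533 -0.1154] yaw 7.4 [np.float64(0.0574), np.float64(0.0771), np.float64(0.0584), np.float64(0.0763)]
top [0.6293 0.0011] yaw 7.2 [np.float64(0.0208), np.float64(0.0391), np.float64(0.0225), np.float64(0.0419)]
```

arm_command:
  commands: [-0.127, -0.132, -0.06, 0, 0, -6, 1, -0.51, -0.53, -0.14, 0, 0, -23, 1, -0.51, -0.53, -0.14, 0, 0, -23, 1, -0.51, -0.53, -0.14, 0, 0, -23, 1, -0.51, -0.53, -0.14, 0, 0, -23, 1, -0.51, -0.53, -0.14, 0, 0, -23, 1, -0.51, -0.53, -0.14, 0, 0, -23, 1, -0.51, -0.53, -0.14, 0, 0, -23, 1]

```text
t: 0.95
eef_pos: [0.3695, 0.3009, 0.3094]
tool_rot: [-0.0, -0.062, 0.998, 0.0]
contact_force: [1.6, -0.6, 1.1]
gripper_width: 0.995
grasp_force: 0.0
```

```bash
cat >> h.py <<'E'
from scipy.spatial.transform import Rotation as R
def go(p,yaw):  # yaw: pack yaw deg; tool y at yaw+90, tool x = -pack x
    o=get_obs();w=o["tool_rot"];r=R.from_quat([w[1],w[2],w[3],w[0]])
    a=np.radians(yaw);c,s=np.cos(a),np.sin(a)
    t=R.from_matrix(np.array([[-c,-s,0],[-s,c,0],[0,0,-1]]))
    # columns: tool x=(-c,-s,0), tool y=(-s,c,0), tool z=(0,0,-1)
    t=R.from_matrix(np.array([[-c,-s,0],[-s,c,0],[0,0,-1.]]))
    print("t",round(o["t"],2),"shift",r.inv().apply(np.array(p)-o["eef_pos"]).round(4).tolist(),"turn",np.degrees((r.inv()*t).as_rotvec()).round(2).tolist())
E
python3 -c "
from h import *
go([.53,0,.37],7)"
```

```text
t 0.95 shift [-0.1222, -0.3184, -0.0606] turn [0.01, -0.0, 0.08]
```

arm_command:
  commands: [-0.122, -0.318, -0.06, 0, 0, 0, 1, -0.122, -0.318, -0.06, 0, 0, 0, 1, -0.122, -0.318, -0.06, 0, 0, 0, 1, -0.122, -0.318, -0.06, 0, 0, 0, 1, -0.122, -0.318, -0.06, 0, 0, 0, 1, -0.122, -0.318, -0.06, 0, 0, 0, 1, -0.122, -0.318, -0.06, 0, 0, 0, 1, -0.122, -0.318, -0.06, 0, 0, 0, 1]

```text
t: 1.75
eef_pos: [0.5312, -0.0045, 0.3703]
tool_rot: [0.001, -0.057, 0.998, -0.001]
contact_force: [0.5, -0.9, 0.5]
gripper_width: 0.998
grasp_force: 0.0
```

```bash
python3 - <<'E'
from h import *
c=snap("wrist","w1")
print(get_obs()["eef_pos"].round(4) if hasattr(get_obs()["eef_pos"],"round") else get_obs()["eef_pos"])
for n,p in dict(L=(.652,.212,.022),M=(.466,.12,.022),S=(.658,-.214,.022),m=(.453,-.115,.022),top=(.63,0,.12)).items(): print(n,proj(c,p).round())
cv2.imwrite("pics/w1b.png",cv2.resize(c["img"][:,:,::-1][50:350,100:540],None,fx=1.8,fy=1.8,interpolation=cv2.INTER_CUBIC))
E
```

```text
[ 0.53   -0.001   0.3694]
L [[442. 242.]]
M [[408. 119.]]
S [[179. 217.]]
m [[248.  90.]]
top [[313. 240.]]
```

View pics/w1b.png

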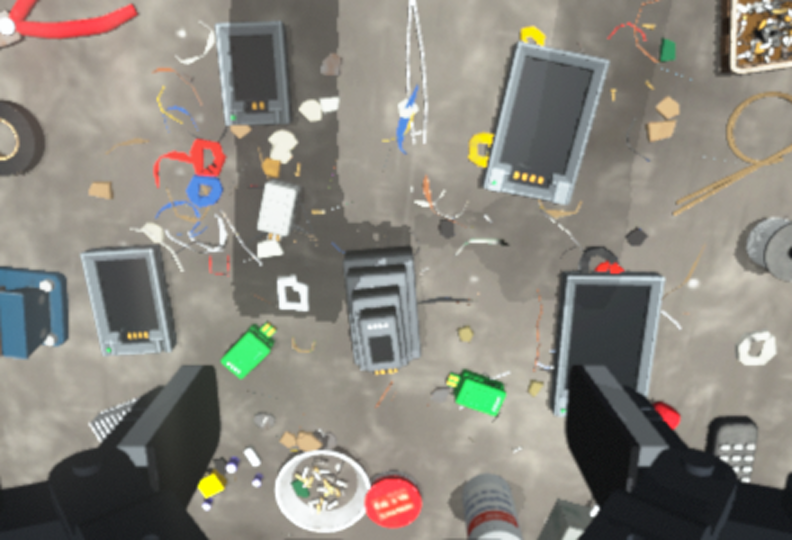

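```bash
python3 - <<'E'
from h import *
c=np.load("w1.npz");s=np.load("side0.npz")
im=c["img"][:,:,::-1]
t=lambda u,v:cv2.resize(im[v-50:v+50,u-44:u+44],(264,300),interpolation=cv2.INTER_CUBIC)
g=lambda a:cv2.convertScaleAbs(a,alpha=1.3,beta=10)
cv2.imwrite("pics/w1c.png",g(np.vstack([np.hstack([t(240,91),t(404,119),t(170,217)]),np.hstack([t(438,240),t(312,222),cv2.resize(im[200:260,286:339],(264,300),interpolation=cv2.INTER_CUBIC)])])))
E
```

```text
(no output)
```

View pics/w1c.png

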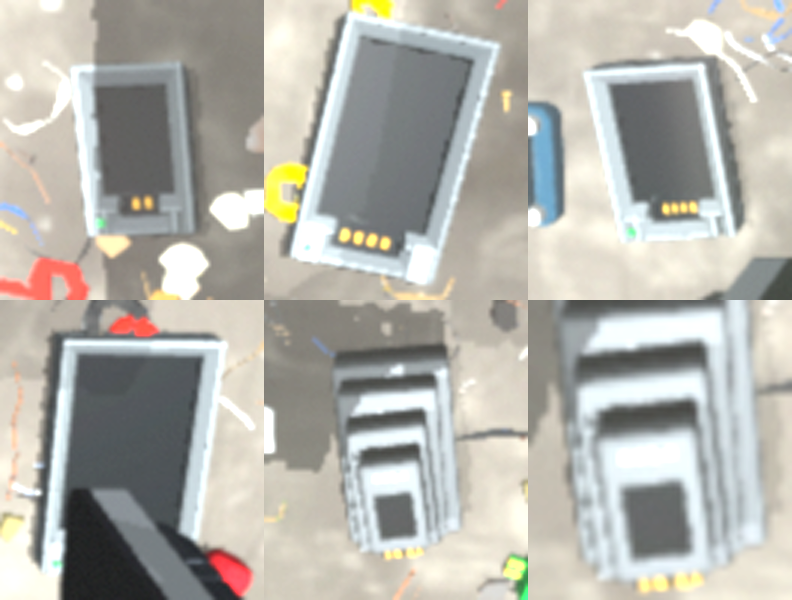

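```bash
cat >> h.py <<'E'
from scipy.optimize import least_squares
def fit(obs,L,W,z,x0):
    # obs: list of (cam, {corner: uv}); corners b(ack)/f(ront, +x) l(+y)/r
    C=dict(bl=(-1,1),br=(-1,-1),fl=(1,1),fr=(1,-1))
    def f(p):
        e=[]
        for c,d in obs:
            for k,uv in d.items():
                X=ray(c,uv,z)[0,:2];a,b=C[k];co,s=np.cos(p[2]),np.sin(p[2])
                e+=list(X-[p[0]+co*a*L/2-s*b*W/2,p[1]+s*a*L/2+co*b*W/2])
        return e
    r=least_squares(f,x0);print(r.x[:2].round(4),"yaw",np.degrees(r.x[2]).round(2),"res mm",(1000*np.array(r.fun)).round(1).tolist());return r.x
E
python3 - <<'E'
from h import *
c=np.load("w1.npz");s=np.load("side0.npz")
T=lambda u,v,k,*p:dict(zip(k,[np.array(q)/3+[u-44,v-50] for q in p]))
S=lambda *p:dict(zip(["fr","br","bl","fl"],[np.array(q)/3.5+[220,155] for q in p]))
k=["br","bl","fl","fr"]
for n,w,sd,L,W in [("mini",T(240,91,k,(72,66),(183,63),(193,232),(89,235)),S([492,142],[597,143],[598,195],[490,193]),.078,.053),
 ("med",T(404,119,k,(84,15),(235,46),(166,284),(27,257)),S([418,350],[595,380],[578,470],[388,440]),.118,.075),
 ("small",T(170,217,k,(59,72),(183,62),(208,236),(93,241)),S([232,35],[353,35],[353,90],[229,92]),.098,.064),
 ("large",T(438,240,["br","bl","fr"],(62,40),(227,43),(42,268)),S([65,428],[285,437],[272,555],[38,545]),.138,.086)]:
    print(n);fit([(c,w)],L,W,.022,[.5,0,0]);fit([(s,sd)],L,W,.022,[.5,0,0])
print("minipack");q=[(72,135),(169,128),(179,268),(84,276)]
fit([(c,dict(zip(k,[np.array(a)/5+[286,200] for a in q])))],.042,.027,.12,[.63,0,0])
fit([(s,S([240,130],[300,130],[297,152],[232,150]))],.042,.027,.12,[.63,0,0])
go([.64,.002,.16],7)
E
```

```text
mini
[ 0.4559 -0.1246] yaw 7.71 res mm [0.7, 0.8, 0.7, -0.4, -0.7, -1.3, -0.7, 0.9]
[ 0.4533 -0.1154] yaw 6.23 res mm [-1.5, -1.6, -0.3, -3.5, 1.8, 2.1, -0.0, 3.0]
med
[0.4696 0.1125] yaw -4.53 res mm [1.2, 0.7, 0.8, -0.7, -1.2, -1.4, -0.8, 1.4]
[0.4664 0.1197] yaw -4.06 res mm [-3.2, -0.4, 1.4, -0.2, 2.3, -1.2, -0.5, 1.8]
small
[ 0.6621 -0.2257] yaw 9.15 res mm [1.8, 0.1, -0.8, 1.0, -0.5, -0.8, -0.5, -0.2]
[ 0.6584 -0.214 ] yaw 9.55 res mm [0.9, -5.7, 1.5, -3.8, 0.3, 4.5, -2.6, 4.9]
large
[0.6554 0.2056] yaw 5.74 res mm [1.3, -0.6, 1.6, -0.0, -2.8, 0.7]
[0.6519 0.2123] yaw 6.13 res mm [-0.9, -1.1, 1.7, -0.2, 1.3, 0.9, -2.2, 0.3]
minipack
[ 0.6313 -0.0019] yaw 10.66 res mm [1.0, 1.3, 1.2, -0.7, -1.2, -1.3, -1.0, 0.6]
[0.6293 0.0011] yaw 5.9 res mm [-2.6, 3.4, 0.6, 1.9, 1.1, -2.6, 0.9, -2.7]
t 1.8 shift [-0.1095, -0.0096, 0.2095] turn [-0.06, 0.04, -0.3]
```

```bash
python3 - <<'E'
from h import *
c=np.load("scene0.npz");w=np.load("w1.npz")
for n,q,L,W,z in [("mini",[(275,350),(353,293),(418,325),(340,375)],.078,.053,.022),("med",[(33,193),(178,148),(228,187),(88,228)],.118,.075,.022),("large",[(155,90),(272,38),(338,68),(228,112)],.138,.086,.022),("small",[(610,287),(672,232),(760,262),(693,318)],.098,.064,.022),("pack",[(381,50),(407,35),(437,47),(415,62)],.042,.027,.12)]:
    print(n);fit([(c,dict(zip(["bl","fl","fr","br"],[np.array(a)/3.1+[205,155] for a in q])))],L,W,z,[.5,0,0])
print(w["pose"].round(4)[:3,3]); v=read_camera("wrist");print(v["pose"].round(4)[:3,3]);o=get_obs();print(o["eef_pos"],o["t"])
# shift between the images
print(cv2.phaseCorrelate(cv2.cvtColor(w["img"],6).astype(np.float32)[50:280,100:540],cv2.cvtColor(v["img"],6).astype(np.float32)[50:280,100:540]))
E
```

```text
mini
[ 0.4523 -0.1285] yaw 7.3 res mm [0.1, -3.3, -1.2, -0.8, -3.5, -0.9, 4.6, 5.0]
med
[0.466  0.1071] yaw -7.82 res mm [-2.6, -2.7, -2.5, -2.1, -3.1, 0.1, 8.2, 4.8]
large
[0.6499 0.1963] yaw 4.45 res mm [-1.8, -6.0, 0.3, -0.8, -7.5, -1.1, 9.1, 7.9]
small
[ 0.6582 -0.2286] yaw 7.42 res mm [5.0, -2.1, -6.5, -2.1, -4.4, -0.7, 6.0, 4.9]
pack
[ 0.6264 -0.009 ] yaw 8.65 res mm [5.9, 1.6, -3.2, 1.5, -7.2, -1.1, 4.5, -2.1]
[ 0.4607 -0.0115  0.5128]
[ 0.4598 -0.0084  0.5121]
[0.52927921 0.00150961 0.36891918] 1.85
((-3.0399798412131815, 1.135747294515781), 0.7534791690861737)
```

```bash
python3 -c "
from h import *
go([.631,-.001,.19],8.5)"
```

```text
t 1.85 shift [-0.1008, -0.0148, 0.1789] turn [0.0, -0.03, -1.58]
```

arm_command:
  commands: [-0.1, -0.015, 0.18, 0, 0, -1.5, 0.6, -0.1, -0.015, 0.18, 0, 0, -1.5, 0.6, -0.1, -0.015, 0.18, 0, 0, -1.5, 0.6, -0.1, -0.015, 0.18, 0, 0, -1.5, 0.6, -0.1, -0.015, 0.18, 0, 0, -1.5, 0.6, -0.1, -0.015, 0.18, 0, 0, -1.5, 0.6, -0.1, -0.015, 0.18, 0, 0, -1.5, 0.6, -0.1, -0.015, 0.18, 0, 0, -1.5, 0.6]

```text
t: 2.65
eef_pos: [0.6309, 0.0003, 0.1918]
tool_rot: [0.002, -0.075, 0.997, 0.0]
contact_force: [-0.7, 0.6, -0.5]
gripper_width: 0.599
grasp_force: 0.0
```

```bash
python3 - <<'E'
from h import *
c=snap("wrist","w2");print(get_obs()["eef_pos"])
cv2.imwrite("pics/w2b.png",cv2.resize(c["img"][:,:,::-1][150:350,185:451],None,fx=3,fy=3,interpolation=cv2.INTER_CUBIC))
a=np.radians(8.5);X=[[.631+np.cos(a)*i*.021-np.sin(a)*j*.0135,-.001+np.sin(a)*i*.021+np.cos(a)*j*.0135,.12] for i,j in((-1,-1),(-1,1),(1,1),(1,-1))]
print(((proj(c,X)-[185,150])*3).round())
E
```

```text
[6.30872162e-01 2.06988083e-04 1.91688311e-01]
[[330.  93.]
 [450.  93.]
 [447. 266.]
 [333. 266.]]
```

View pics/w2b.png

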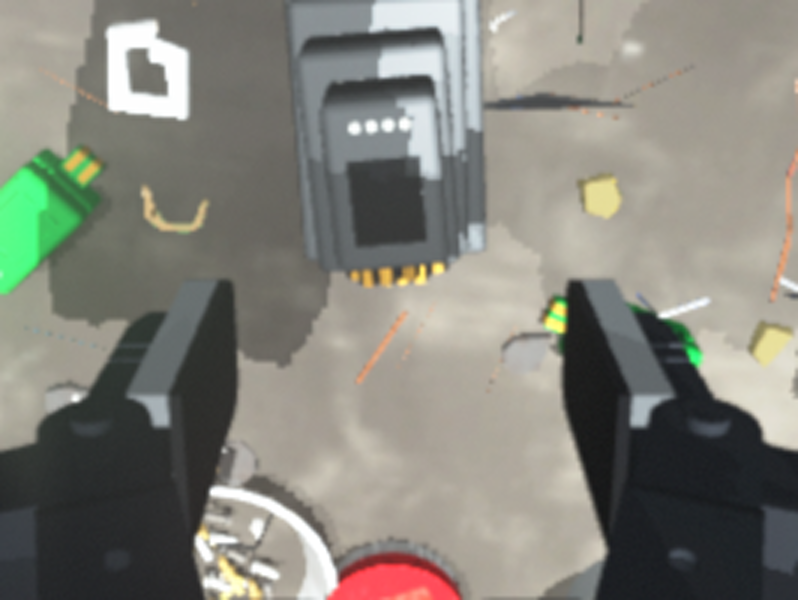

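The view shows the mini pack on top, with top corners at (325,97), (437,94), (447,266) and (333,268). The green and white decoys are well to the sides.

```bash
python3 - <<'E'
from h import *
c=np.load("w2.npz");x=fit([(c,dict(zip(["br","bl","fl","fr"],[np.array(a)/3+[185,150] for a in [(325,97),(437,94),(447,266),(333,268)]])))],.042,.027,.12,[.63,0,0])
go([x[0],x[1],.105],np.degrees(x[2]))
E
```

```text
[ 0.6316 -0.0019] yaw 10.9 res mm [-0.1, 0.8, 0.5, -1.0, 0.1, 0.1, -0.5, 0.1]
t 2.7 shift [-0.0001, -0.0022, 0.0867] turn [0.03, 0.22, -2.31]
```

arm_command:
  commands: [0, -0.002, 0.04, 0, 0, -2, 0.6, 0, -0.002, 0.07, 0, 0, -2, 0.6, 0, -0.002, 0.087, 0, 0, -2, 0.6, 0, -0.002, 0.087, 0, 0, -2, 0.6, 0, -0.002, 0.087, 0, 0, -2, 0.2, 0, -0.002, 0.087, 0, 0, -2, 0.1, 0, -0.002, 0.087, 0, 0, -2, 0.1, 0, -0.002, 0.087, 0, 0, -2, 0.1]
  force: 35

```text
t: 3.5
eef_pos: [0.6321, -0.002, 0.1044]
tool_rot: [0.002, -0.092, 0.996, 0.0]
contact_force: [-1.1, -0.6, 7.5]
gripper_width: 0.309
grasp_force: 35.2
```

arm_command:
  commands: [0, 0, -0.005, 0, 0, 0, 0.1, 0, 0, -0.02, 0, 0, 0, 0.1, 0, 0, -0.05, 0, 0, 0, 0.1, 0, 0, -0.06, 0, 0, 0, 0.1]

```text
t: 3.9
eef_pos: [0.6325, -0.0023, 0.1659]
tool_rot: [0.003, -0.092, 0.996, -0.0]
contact_force: [-0.2, 0.2, -0.4]
gripper_width: 0.309
grasp_force: 34.4
```

```bash
python3 -c "
from h import *
o=get_obs();print(o['gripper_width'],o['grasp_force'],o['eef_pos'],o['contact_force'])
go([.456,-.124,.12],7.7)"
```

```text
0.30924481239676305 34.36580300331116 [ 0.63246518 -0.002335    0.16593044] [-0.15107563  0.1577257  -0.38078793]
t 3.9 shift [0.196, -0.0872, 0.045] turn [-0.02, 0.29, 2.86]
```

arm_command:
  commands: [0.02, -0.009, 0, 0, 0, 0.5, 0.1, 0.06, -0.027, 0, 0, 0, 1, 0.1, 0.1, -0.045, 0, 0, 0, 2, 0.1, 0.14, -0.063, 0.01, 0, 0, 3, 0.1, 0.175, -0.078, 0.03, 0, 0.3, 3, 0.1, 0.196, -0.087, 0.045, 0, 0.3, 3, 0.1, 0.196, -0.087, 0.045, 0, 0.3, 3, 0.1, 0.196, -0.087, 0.045, 0, 0.3, 3, 0.1]

```text
t: 4.7
eef_pos: [0.4541, -0.1237, 0.1175]
tool_rot: [-0.002, -0.066, 0.998, -0.0]
contact_force: [0.9, 0.2, -0.7]
gripper_width: 0.303
grasp_force: 34.3
```

```bash
python3 - <<'E'
from h import *
c=snap("wrist","w3");s=snap("side","s3");print(get_obs()["eef_pos"])
a=cv2.resize(c["img"][:,:,::-1][120:350,185:451],None,fx=2,fy=2,interpolation=cv2.INTER_CUBIC)
b=cv2.resize(s["img"][:,:,::-1][140:255,320:450],(520,460),interpolation=cv2.INTER_CUBIC)
cv2.imwrite("pics/w3b.png",np.hstack([a,b])[:, :800] if 0 else cv2.resize(np.hstack([a,b]),None,fx=.75,fy=.75))
E
```

```text
[ 0.45558339 -0.12307905  0.11790668]
```

View pics/w3b.png

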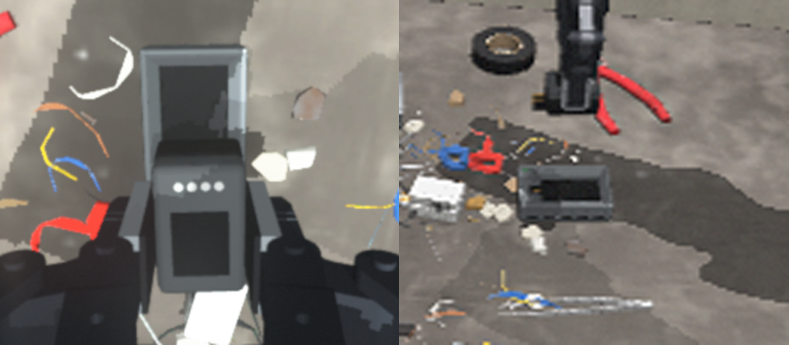

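The pack is held level above the mini charger. The charger's back corners are at crop (141,46) and (247,46); the pack's top corners are around (158,150), (241,150), (243,289) and (158,291).

```bash
python3 - <<'E'
from h import *
c=np.load("w3.npz");f=lambda a:np.array(a)/1.5+[185,120]
fit([(c,dict(br=f((141,46)),bl=f((247,46))))],.078,.053,.022,[.45,-.12,.1])
fit([(c,dict(br=f((158,150)),bl=f((241,150)),fl=f((243,289)),fr=f((158,291))))],.042,.027,.1179+.0155,[.45,-.12,.1])
go([.456,-.124,.036],7.7)
E
```

```text
[ 0.4545 -0.1256] yaw 7.57 res mm [-0.1, 0.7, 0.1, -0.7]
[ 0.4515 -0.1232] yaw 8.07 res mm [-1.6, 1.9, -0.8, -2.2, 1.1, -0.6, 1.4, 0.9]
t 4.8 shift [-0.0005, -0.0009, 0.0819] turn [-0.02, -0.18, -0.05]
```

arm_command:
  commands: [-0.001, -0.0015, 0.03, 0, 0, 0, 0.1, -0.001, -0.0015, 0.06, 0, 0, 0, 0.1, -0.001, -0.0015, 0.078, 0, 0, 0, 0.1, -0.001, -0.0015, 0.082, 0, 0, 0, 0.1, -0.001, -0.0015, 0.085, 0, 0, 0, 0.1, -0.001, -0.0015, 0.088, 0, 0, 0, 0.1, -0.001, -0.0015, 0.09, 0, 0, 0, 0.1, -0.001, -0.0015, 0.09, 0, 0, 0, 0.1]

```text
t: 5.6
eef_pos: [0.4547, -0.1255, 0.0278]
tool_rot: [-0.002, -0.066, 0.998, -0.0]
contact_force: [-1.7, -1.5, 2.2]
gripper_width: 0.311
grasp_force: 33.9
```

arm_command:
  commands: [0, 0, 0.002, 0, 0, 0, 0.1, 0, 0, 0.003, 0, 0, 0, 0.1, 0, 0, 0.004, 0, 0, 0, 0.1, 0, 0, 0.005, 0, 0, 0, 0.1, 0, 0, 0.0055, 0, 0, 0, 0.1, 0, 0, 0.0055, 0, 0, 0, 0.1]

```text
t: 6.2
eef_pos: [0.454, -0.1249, 0.0223]
tool_rot: [-0.003, -0.066, 0.998, 0.0]
contact_force: [-7.4, 0.7, 16.1]
gripper_width: 0.305
grasp_force: 37.8
```

```bash
python3 - <<'E'
from h import *
s=snap("side","s4");o=get_obs();print(o["eef_pos"],o["contact_force"])
cv2.imwrite("pics/s4b.png",cv2.resize(s["img"][:,:,::-1][150:250,320:440],None,fx=4,fy=4,interpolation=cv2.INTER_CUBIC))
E
```

```text
[ 0.45398208 -0.124907    0.0222921 ] [-7.47265485  0.89343054 15.62898705]
```

View pics/s4b.png

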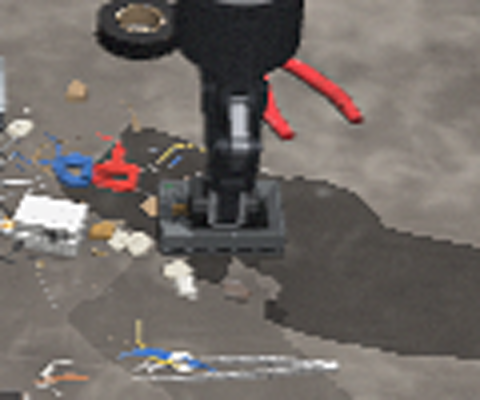

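arm_command:
  commands: [0.001, 0, -0.001, 0, 0, 0, 0.1, 0.002, 0, -0.001, 0, 0, 0, 0.1, 0.002, 0, -0.001, 0, 0, 0, 0.1]

```text
t: 6.55
eef_pos: [0.4535, -0.1251, 0.0227]
tool_rot: [-0.002, -0.066, 0.998, -0.0]
contact_force: [-0.0, 0.2, -0.4]
gripper_width: 0.302
grasp_force: 35.8
```

arm_command:
  commands: [0, 0, 0.0005, 0, 0, 0, 0.1, 0, 0, 0.0005, 0, 0, 0, 0.36, 0, 0, 0.0005, 0, 0, 0, 0.5, 0, 0, 0, 0, 0, 0, 0.6, 0, 0, 0, 0, 0, 0, 0.6, 0, 0, -0.03, 0, 0, 0, 0.6, 0, 0, -0.08, 0, 0, 0, 0.6, 0, 0, -0.13, 0, 0, 0, 0.6]

```text
t: 7.35
eef_pos: [0.4524, -0.1252, 0.1536]
tool_rot: [-0.004, -0.066, 0.998, -0.0]
contact_force: [1.0, 0.6, 0.7]
gripper_width: 0.602
grasp_force: 0.0
```

```bash
python3 - <<'E'
from h import *
go([.60,-.002,.17],8.5)
c=snap("wrist","w5");s=snap("side","s5");o=get_obs();print(o["eef_pos"],o["contact_force"])
cv2.imwrite("pics/w5b.png",np.hstack([cv2.resize(c["img"][:,:,::-1][50:250,220:420],(400,400),interpolation=cv2.INTER_CUBIC),cv2.resize(s["img"][:,:,::-1][170:250,330:410],(400,400),interpolation=cv2.INTER_CUBIC)]))
E
```

```text
t 7.35 shift [-0.1624, 0.1027, -0.0177] turn [-0.01, -0.45, -0.94]
[ 0.45727619 -0.12617135  0.15822672] [0.88354766 0.8012394  0.58430654]
```

View pics/w5b.png

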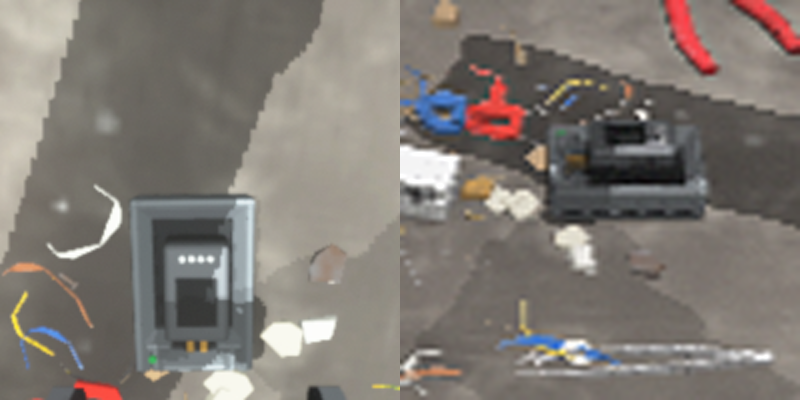

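The mini pack sits flat in its well, tongue in the slot (left tile, (195,345)). Next is the small pack.

arm_command:
  commands: [0, 0, -0.03, 0, -0.4, -1, 0.8, -0.035, 0.023, -0.035, 0, -0.4, -1, 0.8, -0.075, 0.048, -0.035, 0, -0.4, -1, 0.8, -0.115, 0.073, -0.035, 0, -0.4, -1, 0.8, -0.15, 0.095, -0.035, 0, -0.4, -1, 0.8, -0.17, 0.103, -0.035, 0, -0.4, -1, 0.8, -0.17, 0.103, -0.035, 0, -0.4, -1, 0.8, -0.17, 0.103, -0.035, 0, -0.4, -1, 0.8]

```text
t: 8.25
eef_pos: [0.6077, -0.0009, 0.1858]
tool_rot: [-0.0, -0.075, 0.997, -0.0]
contact_force: [-0.4, -0.7, 0.7]
gripper_width: 0.803
grasp_force: 0.0
```

```bash
python3 - <<'E'
from h import *
read_camera("side");read_camera("side")
c=snap("wrist","w6");o=get_obs();print(o["eef_pos"],o["contact_force"])
cv2.imwrite("pics/w6b.png",cv2.resize(c["img"][:,:,::-1][120:300,240:400],None,fx=3.3,fy=3.3,interpolation=cv2.INTER_CUBIC))
E
```

```text
[ 0.60735784 -0.00191767  0.18659678] [-0.57446057 -0.0366224   0.14966266]
```

View pics/w6b.png

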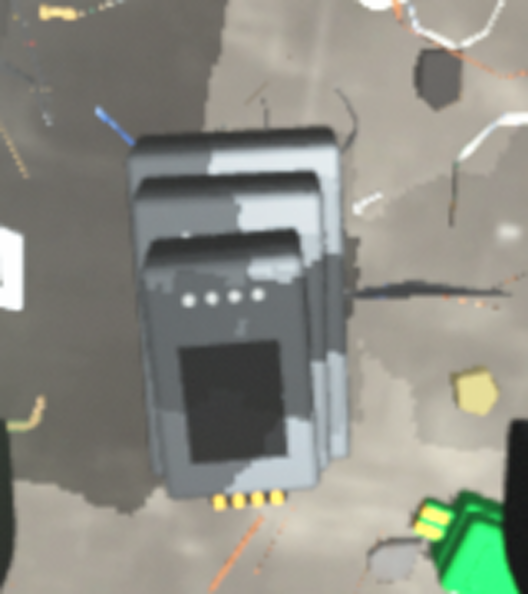

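The view shows the small pack's top corners at (147,268), (299,257), (317,485) and (170,498). The medium pack's are at (136,203), (320,190) and (327,466), and the large pack's at (131,155), (339,147) and (347,457).

```bash
python3 - <<'E'
from h import *
c=np.load("w6.npz");f=lambda a:np.array(a)/3.3+[240,120]
x=fit([(c,dict(br=f((147,268)),bl=f((299,257)),fl=f((317,485)),fr=f((170,498))))],.06,.038,.094,[.63,0,.1])
fit([(c,dict(br=f((136,203)),bl=f((320,190)),fl=f((327,466))))],.078,.049,.066,[.63,0,.1])
fit([(c,dict(br=f((131,155)),bl=f((339,147)),fl=f((347,457))))],.096,.06,.036,[.63,0,.1])
go([x[0]+.001,x[1],.076],np.degrees(x[2]))
E
```

```text
[ 0.6343 -0.0029] yaw 13.08 res mm [0.5, 1.9, 1.4, -1.3, -1.0, -1.5, -0.9, 0.8]
[ 0.6346 -0.0035] yaw 10.93 res mm [1.2, 2.2, 0.4, -0.9, -1.6, -1.3]
[ 0.6374 -0.0013] yaw 10.79 res mm [0.4, 1.7, 0.9, -1.0, -1.4, -0.7]
t 8.4 shift [-0.0274, -0.005, 0.1106] turn [-0.01, 0.05, -4.61]
```

arm_command:
  commands: [-0.027, -0.004, 0.03, 0, 0, -4, 0.8, -0.027, -0.004, 0.07, 0, 0, -4, 0.8, -0.027, -0.004, 0.1, 0, 0, -4, 0.8, -0.027, -0.004, 0.1105, 0, 0, -4, 0.8, -0.027, -0.004, 0.1105, 0, 0, -4, 0.55, -0.027, -0.004, 0.1105, 0, 0, -4, 0.3, -0.027, -0.004, 0.1105, 0, 0, -4, 0.3, -0.027, -0.004, 0.1105, 0, 0, -4, 0.3]
  force: 40

```text
t: 9.2
eef_pos: [0.6371, -0.0008, 0.0783]
tool_rot: [0.002, -0.109, 0.994, -0.0]
contact_force: [-1.0, -1.3, 6.2]
gripper_width: 0.431
grasp_force: 41.7
```

arm_command:
  commands: [0, 0, 0, 0, 0, 0, 0.3, 0, 0, -0.004, 0, 0, 0, 0.3, 0, 0, -0.015, 0, 0, 0, 0.3, 0, 0, -0.04, 0, 0, 0, 0.3, 0, 0, -0.06, 0, 0, 0, 0.3]

```text
t: 9.7
eef_pos: [0.6359, -0.0004, 0.1378]
tool_rot: [0.001, -0.11, 0.994, 0.0]
contact_force: [1.0, -0.2, -1.8]
gripper_width: 0.431
grasp_force: 40.8
```

```bash
python3 - <<'E'
from h import *
go([.661,-.224,.12],9.15)
E
```

```text
t 9.7 shift [0.0242, -0.2237, 0.0178] turn [-0.01, 0.11, 3.44]
```

arm_command:
  commands: [0.001, -0.02, -0.01, 0, 0, 0.5, 0.3, 0.006, -0.06, -0.01, 0, 0, 1, 0.3, 0.01, -0.1, -0.01, 0, 0, 2, 0.3, 0.014, -0.14, -0.01, 0, 0, 2.5, 0.3, 0.018, -0.18, -0.01, 0, 0, 3, 0.3, 0.022, -0.21, 0, 0, 0, 3.4, 0.3, 0.0227, -0.225, 0.02, 0, 0, 3.4, 0.3, 0.0227, -0.225, 0.035, 0, 0, 3.4, 0.3]

```text
t: 10.5
eef_pos: [0.6613, -0.2303, 0.1007]
tool_rot: [0.0, -0.077, 0.997, -0.001]
contact_force: [0.1, -0.2, -2.4]
gripper_width: 0.437
grasp_force: 40.8
```

```bash
python3 - <<'E'
from h import *
for i in range(3): s=snap("side","s7")
c=snap("wrist","w7");o=get_obs();print(o["eef_pos"])
a=cv2.resize(c["img"][:,:,::-1][120:340,220:420],(480,528),interpolation=cv2.INTER_CUBIC)
b=cv2.resize(s["img"][:,:,::-1][110:212,270:330],(310,528),interpolation=cv2.INTER_CUBIC)
cv2.imwrite("pics/w7b.png",np.hstack([a,b]))
go([.6625,-.2255,.0238],9.15)
E
```

```text
[ 0.66275656 -0.22352012  0.1010766 ]
t 10.7 shift [0.0007, -0.002, 0.0773] turn [0.07, 0.06, 0.12]
```

View pics/w7b.png

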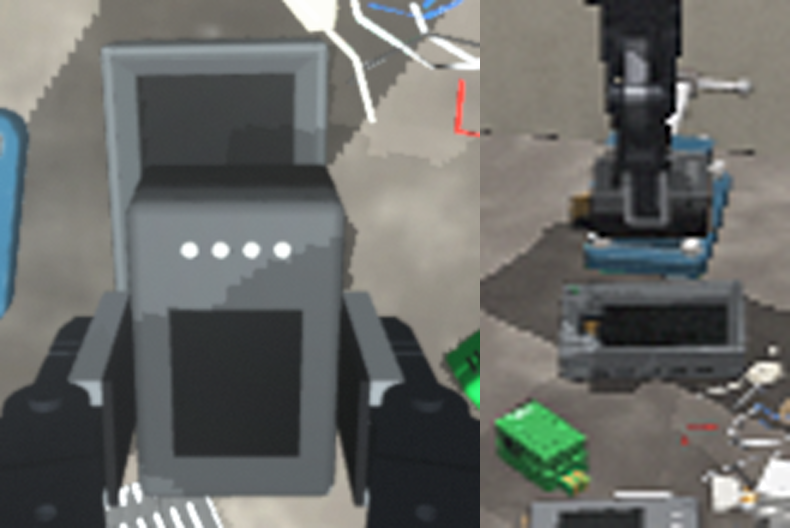

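The pack hovers over the small charger, whose back corners are at (103,45) and (328,42). The pack's top corners are at (132,205), (343,203), (333,492) and (138,495).

```bash
python3 - <<'E'
from h import *
c=np.load("w7.npz");f=lambda a:np.array(a)/2.4+[220,120]
x=fit([(c,dict(br=f((103,45)),bl=f((328,42))))],.098,.064,.022,[.66,-.22,.1])
x=fit([(c,dict(br=f((132,205)),bl=f((343,203)),fl=f((333,492)),fr=f((138,495))))],.06,.038,.1175,[.66,-.22,.1])
E
```

```text
[ 0.6622 -0.2277] yaw 10.0 res mm [-0.1, 0.7, 0.1, -0.7]
[ 0.6582 -0.2234] yaw 9.24 res mm [1.5, 1.8, 1.6, -0.9, -1.8, -1.2, -1.4, 0.4]
```

```bash
python3 - <<'E'
from h import *
c=np.load("w5.npz");f=lambda a:np.array(a)/2+[220,50]
fit([(c,dict(br=f((130,198)),bl=f((255,198)),fl=f((251,370)),fr=f((138,370))))],.078,.053,.022,[.45,-.12,.1])
fit([(c,dict(br=f((165,245)),bl=f((228,243)),fl=f((229,340)),fr=f((167,341))))],.042,.027,.038,[.45,-.12,.1])
for k in ((193,218),(193,345)):print(ray(c,f(k),.017 if k[1]<300 else .02))
E
```

```text
[ 0.4551 -0.1252] yaw 8.01 res mm [0.1, 0.2, 0.6, -0.3, -0.0, -0.9, -0.7, 1.0]
[ 0.4533 -0.1238] yaw 8.65 res mm [0.5, 0.9, 0.4, -0.7, -0.3, -0.6, -0.5, 0.4]
[[ 0.42591346 -0.12932556  0.017     ]]
[[ 0.48233015 -0.12184898  0.02      ]]
```

arm_command:
  commands: [0.0033, -0.0035, 0.01, 0, 0, 0, 0.3, 0.0033, -0.0035, 0.04, 0, 0, 0, 0.3, 0.0033, -0.0035, 0.058, 0, 0, 0, 0.3, 0.0033, -0.0035, 0.063, 0, 0, 0, 0.3, 0.0033, -0.0035, 0.067, 0, 0, 0, 0.3, 0.0033, -0.0035, 0.07, 0, 0, 0, 0.3, 0.0033, -0.0035, 0.072, 0, 0, 0, 0.3, 0.0033, -0.0035, 0.073, 0, 0, 0, 0.3]

```text
t: 11.5
eef_pos: [0.6606, -0.2291, 0.0289]
tool_rot: [0.001, -0.08, 0.997, -0.0]
contact_force: [0.1, 0.5, -1.7]
gripper_width: 0.433
grasp_force: 40.8
```

arm_command:
  commands: [0, 0, 0.001, 0, 0, 0, 0.3, 0, 0, 0.002, 0, 0, 0, 0.3, 0, 0, 0.003, 0, 0, 0, 0.3, 0, 0, 0.004, 0, 0, 0, 0.3, 0, 0, 0.0045, 0, 0, 0, 0.3, 0, 0, 0.005, 0, 0, 0, 0.3, 0, 0, 0.005, 0, 0, 0, 0.3]

```text
t: 12.2
eef_pos: [0.6602, -0.229, 0.0243]
tool_rot: [0.001, -0.08, 0.997, 0.0]
contact_force: [-3.4, 2.1, 6.6]
gripper_width: 0.43
grasp_force: 41.8
```

arm_command:
  commands: [0, 0, 0.0005, 0, 0, 0, 0.3, 0, 0, 0.001, 0, 0, 0, 0.3, 0, 0, 0.001, 0, 0, 0, 0.3]

```text
t: 12.5
eef_pos: [0.6602, -0.229, 0.0243]
tool_rot: [0.001, -0.08, 0.997, 0.0]
contact_force: [-5.9, 2.9, 13.4]
gripper_width: 0.437
grasp_force: 42.6
```

arm_command:
  commands: [0, 0, -0.0008, 0, 0, 0, 0.3, 0, 0, -0.0008, 0, 0, 0, 0.48, 0, 0, -0.001, 0, 0, 0, 0.6, 0, 0, -0.001, 0, 0, 0, 0.65, 0, 0, -0.001, 0, 0, 0, 0.65, 0, 0, -0.03, 0, 0, 0, 0.65, 0, 0, -0.075, 0, 0, 0, 0.65, 0, 0, -0.12, 0, 0, 0, 0.65]

```text
t: 13.3
eef_pos: [0.6594, -0.2289, 0.1428]
tool_rot: [-0.0, -0.08, 0.997, 0.0]
contact_force: [1.3, -0.5, 0.1]
gripper_width: 0.649
grasp_force: 0.0
```

```bash
python3 - <<'E'
from h import *
go([.61,-.002,.19],11)
E
```

```text
t 13.3 shift [0.0125, 0.2319, -0.0471] turn [0.02, -0.01, -1.82]
```

arm_command:
  commands: [0, 0.02, -0.03, 0, 0, 0, 0.95, 0.004, 0.06, -0.047, 0, 0, -1, 0.95, 0.007, 0.1, -0.047, 0, 0, -2, 0.95, 0.009, 0.14, -0.047, 0, 0, -2, 0.95, 0.011, 0.18, -0.047, 0, 0, -2, 0.95, 0.0125, 0.22, -0.047, 0, 0, -2, 0.95, 0.0125, 0.232, -0.047, 0, 0, -2, 0.95, 0.0125, 0.232, -0.047, 0, 0, -2, 0.95]

```text
t: 14.1
eef_pos: [0.6104, 0.0009, 0.1891]
tool_rot: [0.001, -0.1, 0.995, 0.001]
contact_force: [0.6, -0.8, -0.3]
gripper_width: 0.951
grasp_force: 0.0
```

```bash
python3 - <<'E'
from h import *
for i in range(3): s=snap("side","s8")
c=snap("wrist","w8");o=get_obs();print(o["eef_pos"])
a=cv2.resize(c["img"][:,:,::-1][140:300,240:380],None,fx=3.6,fy=3.6,interpolation=cv2.INTER_CUBIC)
b=cv2.resize(s["img"][:,:,::-1][150:200,270:340],(288,206),interpolation=cv2.INTER_CUBIC)
d=cv2.resize(s["img"][:,:,::-1][180:250,250:320],(288,370),interpolation=cv2.INTER_CUBIC)
cv2.imwrite("pics/w8b.png",np.hstack([a,np.vstack([b,d])]))
E
```

```text
[ 0.61079549 -0.00456285  0.18937401]
```

View pics/w8b.png

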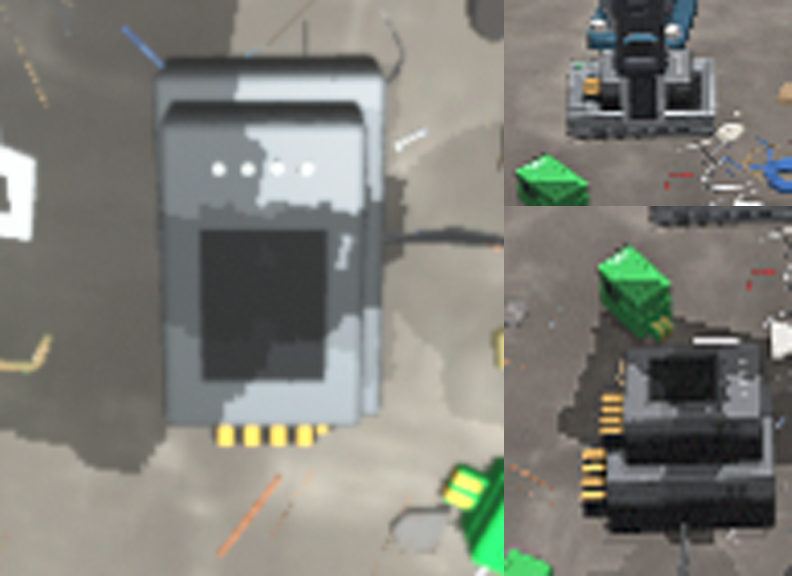

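The medium pack's top corners are at (163,125), (363,122), (360,425) and (166,426), and the large pack's at (155,82), (384,80) and (381,413). The small pack's tongue shows in its slot at (590,88).

```bash
python3 - <<'E'
from h import *
c=np.load("w8.npz");f=lambda a:np.array(a)/3.6+[240,140]
x=fit([(c,dict(br=f((163,125)),bl=f((363,122)),fl=f((360,425)),fr=f((166,426))))],.078,.049,.066,[.63,0,.1])
fit([(c,dict(br=f((155,82)),bl=f((384,80)),fl=f((381,413))))],.096,.06,.036,[.63,0,.1])
go([x[0]+.0015,x[1],.0455],np.degrees(x[2]))
E
```

```text
[ 0.6345 -0.0035] yaw 11.09 res mm [0.7, 1.7, 0.6, -1.2, -0.7, -0.6, -0.6, 0.1]
[ 0.6381 -0.0009] yaw 11.93 res mm [0.6, 1.3, 1.3, -0.4, -1.9, -0.9]
t 14.3 shift [-0.0247, -0.0035, 0.1439] turn [-0.08, 0.11, -0.09]
```

arm_command:
  commands: [-0.025, -0.0035, 0.04, 0, 0, 0, 0.95, -0.025, -0.0035, 0.09, 0, 0, 0, 0.95, -0.025, -0.0035, 0.125, 0, 0, 0, 0.95, -0.025, -0.0035, 0.144, 0, 0, 0, 0.95, -0.025, -0.0035, 0.144, 0, 0, 0, 0.7, -0.025, -0.0035, 0.144, 0, 0, 0, 0.45, -0.025, -0.0035, 0.144, 0, 0, 0, 0.4, -0.025, -0.0035, 0.144, 0, 0, 0, 0.4]
  force: 50

```text
t: 15.1
eef_pos: [0.637, -0.001, 0.0468]
tool_rot: [0.002, -0.097, 0.995, -0.0]
contact_force: [0.8, -0.7, 1.3]
gripper_width: 0.562
grasp_force: 54.5
```

arm_command:
  commands: [0, 0, 0, 0, 0, 0, 0.4, 0, 0, 0, 0, 0, 0, 0.4]

```text
t: 15.3
eef_pos: [0.637, -0.001, 0.0468]
tool_rot: [0.002, -0.097, 0.995, -0.0]
contact_force: [-1.5, -0.3, 6.9]
gripper_width: 0.555
grasp_force: 55.0
```

arm_command:
  commands: [0, 0, -0.004, 0, 0, 0, 0.4, 0, 0, -0.015, 0, 0, 0, 0.4, 0, 0, -0.04, 0, 0, 0, 0.4, 0, 0, -0.075, 0, 0, 0, 0.4, 0, 0, -0.085, 0, 0, 0, 0.4]

```text
t: 15.8
eef_pos: [0.6379, -0.0006, 0.1343]
tool_rot: [0.004, -0.097, 0.995, 0.0]
contact_force: [0.8, -0.5, -2.3]
gripper_width: 0.56
grasp_force: 54.1
```

```bash
python3 - <<'E'
from h import *
# medium charger well: centre minus 7 mm along yaw
c=np.load("w1.npz");a=np.radians(-4.5)
print(.4696-.007*np.cos(a),.1125-.007*np.sin(a))
go([.4625,.1135,.12],-4.5)
E
```

```text
0.4626215786638681 0.11304921367009492
t 15.8 shift [0.1501, 0.1459, 0.0131] turn [0.02, 0.42, 15.68]
```

```bash
python3 - <<'E'
from h import *
go([.50,0.005,.28],0)
E
```

```text
t 15.8 shift [0.1332, 0.0321, -0.1467] turn [0.01, 0.42, 11.18]
```

arm_command:
  commands: [0.01, 0.002, -0.02, 0, 0, 1, 0.4, 0.04, 0.01, -0.05, 0, 0, 4, 0.4, 0.07, 0.018, -0.08, 0, 0, 7, 0.4, 0.1, 0.025, -0.11, 0, 0, 10, 0.4, 0.125, 0.03, -0.135, 0, 0.4, 11, 0.4, 0.133, 0.032, -0.147, 0, 0.4, 11, 0.4, 0.133, 0.032, -0.147, 0, 0.4, 11, 0.4, 0.133, 0.032, -0.147, 0, 0.4, 11, 0.4]

```text
t: 16.6
eef_pos: [0.4989, 0.0053, 0.2766]
tool_rot: [-0.003, -0.002, 1.0, -0.0]
contact_force: [0.3, -1.5, -3.7]
gripper_width: 0.561
grasp_force: 54.1
```

```bash
python3 - <<'E'
from h import *
for i in range(4): c=snap("wrist","w9")
im=c["img"][:,:,::-1]
out=[]
for p in [(.469,.1115,.022),(.655,.2045,.022)]:
    u,v=proj(c,p)[0].round().astype(int);v=min(v,345);print(u,v)
    out.append(cv2.resize(im[v-55:v+55,u-55:u+55],(396,396),interpolation=cv2.INTER_CUBIC))
cv2.imwrite("pics/w9b.png",np.hstack(out));print(get_obs()["eef_pos"])
E
```

```text
406 142
464 281
[0.49884926 0.00492859 0.2759206 ]
```

View pics/w9b.png

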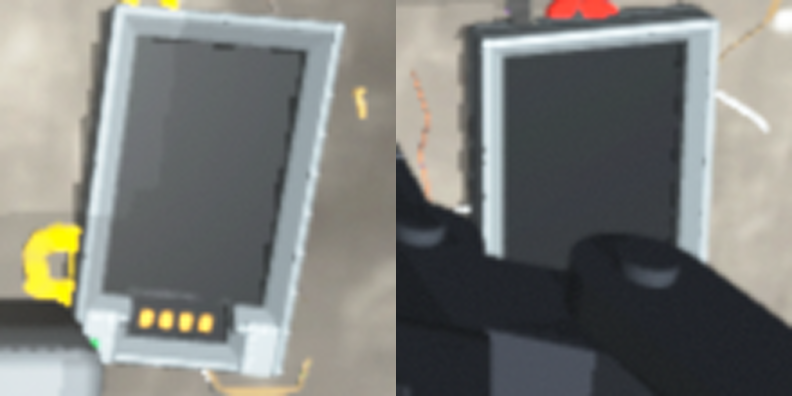

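The medium charger's corners are at (112,10), (343,27) and (281,374) in the left tile. The large charger's back corners are at (87,40) and (320,20) in the right tile.

```bash
python3 - <<'E'
from h import *
c=np.load("w9.npz");f=lambda a:np.array(a)/3.6+[351,87];g=lambda a:np.array(a)/3.6+[409,226]
x=fit([(c,dict(br=f((112,10)),bl=f((343,27)),fl=f((281,374))))],.118,.075,.022,[.46,.1,.1])
y=fit([(c,dict(br=g((87,40)),bl=g((320,20))))],.138,.086,.022,[.65,.2,.1])
A=ray(c,[g((87,40)),g((91,255)),g((320,20)),g((310,250))],.022)[:,:2];d=A[1]-A[0];e=A[3]-A[2];print(np.degrees([np.arctan2(*d[::-1]),np.arctan2(*e[::-1])]))
w=lambda x,o:np.array([x[0]-o*np.cos(x[2]),x[1]-o*np.sin(x[2])]);W=w(x,.007);print(W,w(y,.008))
t=[W[0]+.002,W[1],.12];go(t,np.degrees(x[2]))
E
```

```text
[0.4698 0.1121] yaw -3.98 res mm [1.0, 0.3, 0.7, 0.2, -1.7, -0.5]
[0.6564 0.2047] yaw 5.58 res mm [-0.1, 1.1, 0.1, -1.1]
[6.67063291 6.4273616 ]
[0.4628234  0.11260723] [0.64847762 0.20388645]
t 16.8 shift [0.0326, 0.108, 0.156] turn [-0.1, -0.4, 4.16]
```

arm_command:
  commands: [0.005, 0.02, 0.01, 0, 0, 1, 0.4, 0.015, 0.05, 0.04, 0, 0, 2, 0.4, 0.025, 0.085, 0.08, 0, -0.4, 4, 0.4, 0.0326, 0.105, 0.12, 0, -0.4, 4, 0.4, 0.0326, 0.108, 0.16, 0, -0.4, 4, 0.4, 0.0326, 0.108, 0.2, 0, -0.4, 4, 0.4, 0.0326, 0.108, 0.225, 0, -0.4, 4, 0.4, 0.0326, 0.108, 0.225, 0, -0.4, 4, 0.4]

```text
t: 17.6
eef_pos: [0.4622, 0.1117, 0.0486]
tool_rot: [-0.003, 0.033, 0.999, -0.002]
contact_force: [0.4, 0.4, -2.9]
gripper_width: 0.562
grasp_force: 53.9
```

arm_command:
  commands: [0, 0, 0, 0, 0, 0, 0.4, 0, 0, 0, 0, 0, 0, 0.4]

```text
t: 17.8
eef_pos: [0.4661, 0.1129, 0.0534]
tool_rot: [0.002, 0.034, 0.999, 0.0]
contact_force: [0.0, -0.9, -2.8]
gripper_width: 0.557
grasp_force: 53.9
```

```bash
python3 -c "
from h import *
go([.4645,.1125,.0228],-4.2)"
```

```text
t 17.8 shift [0.0017, -0.0005, 0.0306] turn [0.02, 0.22, 0.36]
```

arm_command:
  commands: [0.001, 0, 0.008, 0, 0, 0, 0.4, 0.001, 0, 0.013, 0, 0, 0, 0.4, 0.001, 0, 0.016, 0, 0, 0, 0.4, 0.001, 0, 0.018, 0, 0, 0, 0.4, 0.001, 0, 0.02, 0, 0, 0, 0.4, 0.001, 0, 0.022, 0, 0, 0, 0.4, 0.001, 0, 0.022, 0, 0, 0, 0.4]

```text
t: 18.5
eef_pos: [0.4637, 0.1128, 0.03]
tool_rot: [0.001, 0.033, 0.999, -0.0]
contact_force: [-0.4, -0.1, -2.3]
gripper_width: 0.555
grasp_force: 54.1
```

arm_command:
  commands: [0, 0, 0.002, 0, 0, 0, 0.4, 0, 0, 0.004, 0, 0, 0, 0.4, 0, 0, 0.005, 0, 0, 0, 0.4, 0, 0, 0.006, 0, 0, 0, 0.4, 0, 0, 0.007, 0, 0, 0, 0.4, 0, 0, 0.0075, 0, 0, 0, 0.4, 0, 0, 0.0075, 0, 0, 0, 0.4]

```text
t: 19.2
eef_pos: [0.4638, 0.1128, 0.0227]
tool_rot: [0.001, 0.033, 0.999, -0.0]
contact_force: [-0.7, 0.8, -1.3]
gripper_width: 0.563
grasp_force: 54.2
```

arm_command:
  commands: [0, 0, 0.0005, 0, 0, 0, 0.4, 0, 0, 0.001, 0, 0, 0, 0.4, 0, 0, 0.0013, 0, 0, 0, 0.4]

```text
t: 19.5
eef_pos: [0.4638, 0.1128, 0.0226]
tool_rot: [0.001, 0.033, 0.999, 0.0]
contact_force: [-6.8, -1.0, 24.6]
gripper_width: 0.558
grasp_force: 57.2
```

Floor reached at 0.0226 (expected 0.0228). Releasing.

arm_command:
  commands: [0, 0, 0, 0, 0, 0, 0.4, 0, 0, -0.0003, 0, 0, 0, 0.6, 0, 0, -0.001, 0, 0, 0, 0.7, 0, 0, -0.001, 0, 0, 0, 0.75, 0, 0, -0.001, 0, 0, 0, 0.75, 0, 0, -0.03, 0, 0, 0, 0.75, 0, 0, -0.075, 0, 0, 0, 0.75, 0, 0, -0.12, 0, 0, 0, 0.75]

```text
t: 20.3
eef_pos: [0.463, 0.1125, 0.1422]
tool_rot: [0.0, 0.033, 0.999, -0.001]
contact_force: [1.4, 1.2, 0.9]
gripper_width: 0.753
grasp_force: 0.0
```

```bash
python3 - <<'E'
from h import *
go([.638,-.001,.11],11.5)
E
```

```text
t 20.3 shift [-0.1822, -0.1014, 0.0324] turn [-0.12, -0.01, -15.34]
```

arm_command:
  commands: [-0.02, -0.012, -0.03, 0, 0, -2, 0.92, -0.055, -0.03, -0.03, 0, 0, -6, 0.92, -0.095, -0.053, -0.03, 0, 0, -10, 0.92, -0.13, -0.073, -0.02, 0, 0, -14, 0.92, -0.165, -0.092, 0, 0, 0, -15.3, 0.92, -0.182, -0.1, 0.02, 0, 0, -15.3, 0.92, -0.182, -0.1, 0.032, 0, 0, -15.3, 0.92, -0.182, -0.1, 0.032, 0, 0, -15.3, 0.92]

```text
t: 21.1
eef_pos: [0.6365, 0.0012, 0.1073]
tool_rot: [-0.002, -0.1, 0.995, -0.0]
contact_force: [0.3, 0.4, -0.2]
gripper_width: 0.918
grasp_force: 0.0
```

```bash
python3 - <<'E'
from h import *
for i in range(4): c=snap("wrist","w10")
x=np.array([.638,.0005]);a=np.radians(11.5)
g=cv2.cvtColor(c["img"],cv2.COLOR_RGB2GRAY).astype(float)
# edge profile along pack's x and y through its top (z=.036)
def prof(d,lo,hi,off=(0,0)):
    s=np.arange(lo,hi,.002);P=np.c_[x+np.outer(s,d)+off,np.full(len(s),.036)]
    uv=proj(c,P);return [(int(round(k*1000)),int(cv2.getRectSubPix(g.astype(np.uint8),(3,3),(float(u),float(v))).mean())) for k,(u,v) in zip(s,uv)]
ex=np.array([np.cos(a),np.sin(a)]);ey=np.array([-np.sin(a),np.cos(a)])
print("x",prof(ex,-.06,-.036,.018*ey));print("xf",prof(ex,.036,.06,.024*ey))
print("yL",prof(ey,.02,.042,-.02*ex));print("yR",prof(ey,-.042,-.02,-.02*ex))
go([.638,.001,.0085],11.5)
E
```

```text
x [(-60, 163), (-58, 167), (-56, 173), (-54, 175), (-52, 123), (-50, 83), (-48, 183), (-46, 234), (-44, 235), (-42, 235), (-40, 234), (-38, 234)]
xf [(36, 178), (38, 176), (40, 175), (42, 174), (44, 166), (46, 164), (48, 180), (50, 184), (52, 190), (54, 186), (56, 182), (58, 181)]
yL [(20, 229), (22, 229), (24, 229), (26, 213), (28, 161), (30, 188), (32, 200), (34, 196), (36, 193), (38, 188), (40, 181)]
yR [(-42, 107), (-40, 106), (-38, 106), (-36, 105), (-34, 105), (-32, 101), (-30, 123), (-28, 134), (-26, 133), (-24, 134), (-22, 134)]
t 21.3 shift [0.001, -0.0009, 0.1024] turn [-0.03, 0.16, 0.06]
```

arm_command:
  commands: [0.001, -0.001, 0.03, 0, 0, 0, 0.92, 0.001, -0.001, 0.065, 0, 0, 0, 0.92, 0.001, -0.001, 0.09, 0, 0, 0, 0.92, 0.001, -0.001, 0.101, 0, 0, 0, 0.92, 0.001, -0.001, 0.101, 0, 0, 0, 0.92, 0.001, -0.001, 0.101, 0, 0, 0, 0.7, 0.001, -0.001, 0.101, 0, 0, 0, 0.5, 0.001, -0.001, 0.101, 0, 0, 0, 0.5]
  force: 70

```text
t: 22.1
eef_pos: [0.6398, -0.0006, 0.0111]
tool_rot: [0.003, -0.1, 0.995, -0.001]
contact_force: [-0.9, 0.1, 6.9]
gripper_width: 0.683
grasp_force: 78.1
```

arm_command:
  commands: [0, 0, 0, 0, 0, 0, 0.5, 0, 0, 0, 0, 0, 0, 0.5]

```text
t: 22.3
eef_pos: [0.6397, -0.0006, 0.0111]
tool_rot: [0.003, -0.1, 0.995, -0.001]
contact_force: [-1.3, -0.7, 7.3]
gripper_width: 0.685
grasp_force: 78.1
```

arm_command:
  commands: [0, 0, -0.004, 0, 0, 0, 0.5, 0, 0, -0.015, 0, 0, 0, 0.5, 0, 0, -0.04, 0, 0, 0, 0.5, 0, 0, -0.07, 0, 0, 0, 0.5, 0, 0, -0.08, 0, 0, 0, 0.5, 0, 0, -0.08, 0, 0, 0, 0.5]

```text
t: 22.9
eef_pos: [0.6391, -0.0001, 0.0907]
tool_rot: [0.003, -0.1, 0.995, -0.0]
contact_force: [0.2, 0.5, -5.0]
gripper_width: 0.689
grasp_force: 77.0
```

```bash
python3 - <<'E'
from h import *
o=get_obs();print(o["eef_pos"],o["gripper_width"],o["contact_force"]);go([.6485,.2045,.08],6)
E
```

```text
[ 6.39083761e-01 -7.33462124e-05  9.07062232e-02] 0.6889148179809638 [ 0.22599686  0.48631853 -4.96098908]
t 22.9 shift [-0.0499, 0.1986, 0.0107] turn [-0.06, 0.3, 5.49]
```

arm_command:
  commands: [-0.004, 0.015, 0, 0, 0, 0.5, 0.5, -0.014, 0.05, 0, 0, 0, 2, 0.5, -0.024, 0.09, 0, 0, 0, 4, 0.5, -0.034, 0.13, 0, 0, 0, 5, 0.5, -0.044, 0.165, 0, 0, 0.3, 5.5, 0.5, -0.052, 0.19, 0, 0, 0.3, 5.5, 0.5, -0.052, 0.198, 0.01, 0, 0.3, 5.5, 0.5, -0.052, 0.198, 0.03, 0, 0.3, 5.5, 0.5]

```text
t: 23.7
eef_pos: [0.6491, 0.2069, 0.0577]
tool_rot: [-0.002, -0.054, 0.999, -0.0]
contact_force: [0.2, -0.2, -4.5]
gripper_width: 0.686
grasp_force: 76.9
```

```bash
python3 - <<'E'
from h import *
for i in range(5): c=snap("wrist","w11")
o=get_obs();print(o["eef_pos"],o["gripper_width"])
g=cv2.cvtColor(c["img"],cv2.COLOR_RGB2GRAY)
x=np.array([.6564,.2047]);a=np.radians(6);ex=np.array([np.cos(a),np.sin(a)]);ey=np.array([-np.sin(a),np.cos(a)])
def prof(d,lo,hi,off):
    s=np.arange(lo,hi,.002);uv=proj(c,np.c_[x+np.outer(s,d)+off,np.full(len(s),.022)])
    return [(int(round(k*1000)),int(cv2.getRectSubPix(g,(3,3),(float(u),float(v))).mean())) for k,(u,v) in zip(s,uv)]
print("back",prof(ex,-.084,-.05,.0*ey));print("L",prof(ey,.026,.056,-.062*ex));print("R",prof(ey,-.056,-.026,-.062*ex))
go([.6507,.2045,.0231],6)
E
```

```text
[0.6493874  0.2027093  0.05834213] 0.6841399199434351
back [(-84, 108), (-82, 111), (-80, 113), (-78, 117), (-76, 142), (-74, 141), (-72, 141), (-70, 134), (-68, 240), (-66, 210), (-64, 186), (-62, 184), (-60, 126), (-58, 121), (-56, 100), (-54, 70), (-52, 74)]
L [(26, 184), (28, 184), (30, 184), (32, 183), (34, 186), (36, 193), (38, 195), (40, 211), (42, 236), (44, 192), (46, 196), (48, 193), (50, 171), (52, 171), (54, 172)]
R [(-56, 125), (-54, 124), (-52, 125), (-50, 124), (-48, 121), (-46, 120), (-44, 119), (-42, 127), (-40, 160), (-38, 132), (-36, 130), (-34, 127), (-32, 123), (-30, 122), (-28, 122)]
t 23.95 shift [-0.0016, 0.0017, 0.0352] turn [-0.12, -0.25, -0.11]
```

arm_command:
  commands: [-0.0017, 0.002, 0.008, 0, 0, 0, 0.5, -0.0017, 0.002, 0.016, 0, 0, 0, 0.5, -0.0017, 0.002, 0.021, 0, 0, 0, 0.5, -0.0017, 0.002, 0.024, 0, 0, 0, 0.5, -0.0017, 0.002, 0.026, 0, 0, 0, 0.5, -0.0017, 0.002, 0.028, 0, 0, 0, 0.5, -0.0017, 0.002, 0.028, 0, 0, 0, 0.5]

```text
t: 24.65
eef_pos: [0.6508, 0.2062, 0.0305]
tool_rot: [-0.002, -0.052, 0.999, -0.001]
contact_force: [-0.4, 0.4, -4.0]
gripper_width: 0.683
grasp_force: 76.7
```

arm_command:
  commands: [0, -0.001, 0.002, 0, 0, 0, 0.5, 0, -0.001, 0.0035, 0, 0, 0, 0.5, 0, -0.001, 0.005, 0, 0, 0, 0.5, 0, -0.001, 0.006, 0, 0, 0, 0.5, 0, -0.001, 0.0068, 0, 0, 0, 0.5, 0, -0.001, 0.0073, 0, 0, 0, 0.5, 0, -0.001, 0.0077, 0, 0, 0, 0.5, 0, -0.001, 0.0077, 0, 0, 0, 0.5]

```text
t: 25.45
eef_pos: [0.6509, 0.2053, 0.0234]
tool_rot: [-0.002, -0.052, 0.999, -0.001]
contact_force: [-3.5, 0.3, 2.3]
gripper_width: 0.687
grasp_force: 77.5
```

Contact at 0.0234 (expected 0.0231). Pressing lightly to confirm.

arm_command:
  commands: [0, 0, 0.0005, 0, 0, 0, 0.5, 0, 0, 0.001, 0, 0, 0, 0.5, 0, 0, 0.001, 0, 0, 0, 0.5]

```text
t: 25.75
eef_pos: [0.6508, 0.2053, 0.0232]
tool_rot: [-0.002, -0.052, 0.999, -0.0]
contact_force: [-7.2, -0.5, 9.8]
gripper_width: 0.685
grasp_force: 78.5
```

arm_command:
  commands: [0, 0, -0.0005, 0, 0, 0, 0.5, 0, 0, -0.0008, 0, 0, 0, 0.75, 0, 0, -0.001, 0, 0, 0, 0.85, 0, 0, -0.001, 0, 0, 0, 0.92, 0, 0, -0.001, 0, 0, 0, 0.92, 0.002, 0, -0.03, 0, 0, 0, 0.92, 0.005, 0, -0.075, 0, 0, 0, 0.92, 0.01, 0, -0.12, 0, 0, 0, 0.92]

```text
t: 26.55
eef_pos: [0.6411, 0.2041, 0.1426]
tool_rot: [-0.002, -0.052, 0.999, -0.001]
contact_force: [0.7, 0.3, 0.6]
gripper_width: 0.92
grasp_force: 0.0
```

arm_command:
  commands: [0.05, -0.05, -0.05, 0, 0, 0, 0.92, 0.1, -0.1, -0.1, 0, 0, 0, 0.92, 0.13, -0.15, -0.15, 0, 0, 0, 0.92, 0.13, -0.18, -0.17, 0, 0, 0, 0.92, 0.13, -0.2, -0.18, 0, 0, 0, 0.92, 0.13, -0.2, -0.18, 0, 0, 0, 0.92, 0.13, -0.2, -0.18, 0, 0, 0, 0.92]

```text
t: 27.25
eef_pos: [0.5343, -0.0148, 0.3273]
tool_rot: [0.002, -0.047, 0.999, -0.001]
contact_force: [0.6, -0.1, 0.1]
gripper_width: 0.919
grasp_force: 0.0
```

```bash
python3 - <<'E'
from h import *
for i in range(6): c=snap("wrist","w12")
o=get_obs();print(o["eef_pos"],o["contact_force"])
g=cv2.cvtColor(c["img"],cv2.COLOR_RGB2GRAY)
# seated packs: expected top outline vs edge strength; scan height for best match
gm=np.hypot(cv2.Sobel(g,5,1,0),cv2.Sobel(g,5,0,1))
for n,p,yaw,L,W,h in [("mini",(.4525,-.1245),8,.042,.027,.026),("small",(.658,-.2285),9.5,.06,.038,.028),("med",(.462,.1125),-4,.078,.049,.03),("large",(.6485,.205),6,.096,.06,.036)]:
    def score(q):
        a=np.radians(q[3]);t=np.linspace(-1,1,40);e=np.ones(40)
        P=np.r_[np.c_[t,e],np.c_[t,-e],np.c_[e,t],np.c_[-e,t]]*[L/2,W/2]
        P=P@np.array([[np.cos(a),np.sin(a)],[-np.sin(a),np.cos(a)]])+q[:2]
        uv=proj(c,np.c_[P,np.full(len(P),q[2])]).astype(np.float32)
        return cv2.remap(gm.astype(np.float32),uv[:,:1],uv[:,1:],1).mean()
    best=max((score((p[0]+dx,p[1]+dy,.012+h+dz,yaw+da)),dx,dy,dz,da) for dx in np.arange(-.006,.0061,.0015) for dy in np.arange(-.006,.0061,.0015) for dz in (-.004,0,.004,.008,.012) for da in(-3,0,3))
    print(n,np.round(best,4).tolist(),score((*p,.012+h,yaw)).round())
E
```

```text
[ 0.53336682 -0.00620392  0.32146789] [-0.17697128  0.33599014 -0.25813672]
mini [181.3582, 0.0045, 0.006, 0.0, -3.0] 119.0
small [188.4236, 0.0015, -0.0015, -0.004, 0.0] 184.0
med [275.5458, 0.0015, -0.0015, 0.012, 0.0] 229.0
large [182.2788, -0.0045, -0.0045, 0.012, 0.0] 172.0
```

```bash
python3 -c "
from station import *
print(hand_in())"
```

```text
the job is handed in; nothing more can be done
None
```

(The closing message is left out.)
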